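# Dispense the round blanks into a tray

### The arm

A 6-joint arm with a two-finger parallel gripper is mounted at the origin on the work surface. World frame = base frame: x ahead of the robot, y to its left, z up, the work surface at z = 0. Lengths are in m, angles in rad, forces in N, time in s.
With the tool pointing down it reaches from about 0.35 to 0.975 m from the base axis. Payload 4.9 kg.
Tool frame: the origin (TCP) lies midway between the tips of the shut fingers; the grasp point (between the pads) lies 19 mm behind it; z points along the fingers, y is the direction in which the jaws open and shut (so a half turn about z gives the same grasp; the last joint's range is limited). The gripper opens to 85 mm and grips with 20 to 120 N. Pads are 22 mm wide; open, the fingers measure 114 mm over their backs; the gripper's body (76 mm by 85 mm) begins 54 mm behind the grasp point. The pads swing forward as they close: fully open they stand 13 mm farther back than shut.
Start: joints at [1.137, 0.053, 1.613, -0, 1.476, -0.119], TCP at [0.194, 0.594, 0.231] pointing down, gripper open.
Joint ranges: [-3.01, 3.01], [-1.01, 2.22], [0.06, 2.58], [-1.02, 4.17], [0.09, 2.62], [-3.14, 3.14]. Speed limits (rad/s): [2.57, 2.57, 3.14, 3.14, 3.14, 3.14].

### API

Orientations are given as a rotation vector (axis times angle).
In Python, from station import ctrl gives the robot as it stands.
- The arm moves only by the shell command python3 -m jog 'ROWS' [FORCE]. ROWS is JSON, one flat list of numbers, 7 for each row, row after row: the opening, from 0 (shut) to 1 (fully open), then the shift along the tool's x, y, z in m, then the turn, a rotation vector about the tool's x, y, z in degrees. A call has 1 to 10 rows; each row shifts and turns the commanded pose from where the row before left it, along the tool's axes as they then stand; what a row does not reach is not made up. A row lasts 1/8 s, in which the tool goes at most 62.5 mm and 10.7 degrees, less where a joint would pass 70% of its speed; a pose out of reach is approached as far as the arm can. A call with a gripper value outside its range is refused whole. The fingers move at their own pace and stop on an object; FORCE is the grip in N (left out, the last holds). Time passes only in rows, so rows that do not move let the fingers close. It gives the time, the measured TCP pose, the force and the opening at its end, in the units of the state.
- ctrl.get_obs(): the state, without advancing time (a new reading comes with each control period).
- ctrl.get_image(name): name is "scene" or "top" or "wrist"; returns a dict with "image" (480x640x3 uint8, blue, green, red), "camera_matrix" (3x3 intrinsics, pixels), "rvec" (rotation vector, rad) and "tvec" (3), from world to camera coordinates, as OpenCV has them; the wrist camera has in their place "mount" (4x4, takes a point from camera to tool coordinates, whose origin is the TCP and whose axes are the flange's). Camera axes: x right, y down, z forward; pixel columns grow to the right and rows downward; lengths in m; the calibration is good to about 2 mm. A picture is of the moment at which its call begins: read the wrist's pose just before it. There is no depth.
- ctrl.finish_job(): hands the job in, once; it reports no verdict.
Trained networks look in a picture, given as the dict that the camera call returned (one of the last four; its "shot" number tells which), for a name from the list of things; names that differ only in an ending like _2 or _b are one class to them, and where a whole thing is asked for, a point or a joint stands for the part that bears it (a point fixed in the world has none). Each returns a list of dicts, best first, with "p" (0 to 1); they miss things now and then, are a little off and sometimes report something else, mostly with a low value. They report only what shows in the picture. A call takes as long as a camera call. They do not tell look-alikes from the thing itself.
- ctrl.boxes_of(target, picture): "box" ([centre column, centre row, width, height] in pixels, round what is visible of it).
The state is a dict: "t": time; "q": joint angles; "dq": joint speeds; "effort": joint torques, N m; "tool_pos": TCP position; "tool_rot": TCP orientation; "contact_force": force on the tool from outside, world axes, zero at the start; "wrist_torque": the same for the moment, N m; "opening": finger opening in m.
Only numpy, scipy, OpenCV 4.12 (cv2) and the standard library are available. Lean on these libraries where they do the work, as an engineer would, in place of code of your own. Each camera call takes 0.05 s, during which the arm holds its last target. There are 200 camera calls.

### The job

Take the plywood tray by its handle, stand it flat on the bench under the spout of the dispenser that holds the round pieces, and only then slide that dispenser's black grip all the way to its end stop so that all three round pieces slide down into the tray. Let no round piece fall on the bench, leave the tray standing there upright with the pieces in it and the gate fully open, and leave the dispenser of square pieces shut and the other things on the bench where they are.

Things in the scene. Friction and masses are not known exactly. Their poses are not given: they have to be found in the camera images.
- tray: square open plywood tray, outside 130 x 130 mm, 58 mm high, walls and floor 5 mm, about 0.14 kg, with a dark wooden handle. Origin under the middle of its floor; x and y along the sides, z up; the handle sticks out towards -x from the middle of the -x wall
- tray_handle (a point): middle of the top face of the tray's handle, 93 mm from the tray's origin along its -x, 46 mm above the tray's underside; the handle is a bar 52 mm long (tray x), 22 mm wide (tray y), 28 mm high
- disc_dispenser: fixed plywood dispenser chute holding the three round pieces in a row. Origin on the bench straight below the lip's middle; x points level up the lane, y the way the gate opens, z up. Lane open-topped, 30 degrees steep, 58 mm wide inside, 165 mm long; lip 88 mm up (underside 82). Under the lip the space is free for 65 mm back, then come the legs.
- disc_spout (a point): middle of the lip of the disc dispenser, 88 mm above the bench, where the pieces drop off towards the dispenser's -x; they land up to about 80 mm ahead of it, so most of the tray belongs ahead of the lip
- disc_gate (a joint): the sliding gate of the disc dispenser, m: 0 shut (gate across the lane), 0.075 fully open against its end stop. It runs between stops on a rail (local y -0.046 to 0.129) along the dispenser's +y axis, with about 2 N of friction, and stays where left. Plate and grip reach 44 mm ahead of the lip; lowest edge 85 mm above the bench
- disc_grip (a point): centre of the top face of the black upright grip on the disc dispenser's gate; the grip is 22 mm (dispenser x) by 30 mm (dispenser y), its top is 192 mm above the bench and its free sides are 60 mm high below that; it moves with the gate
- block_dispenser: fixed plywood dispenser chute holding the three square pieces in a row. Built exactly like disc_dispenser, same frame and sizes.
- block_spout (a point): middle of the lip of the block dispenser, 88 mm above the bench, where the pieces drop off towards the dispenser's -x; they land up to about 80 mm ahead of it, so most of the tray belongs ahead of the lip
- block_gate (a joint): the sliding gate of the block dispenser, m: 0 shut (gate across the lane), 0.075 fully open against its end stop. It runs between stops on a rail (local y -0.046 to 0.129) along the dispenser's +y axis, with about 2 N of friction, and stays where left. Plate and grip reach 44 mm ahead of the lip; lowest edge 85 mm above the bench
- block_grip (a point): centre of the top face of the black upright grip on the block dispenser's gate; the grip is 22 mm (dispenser x) by 30 mm (dispenser y), its top is 192 mm above the bench and its free sides are 60 mm high below that; it moves with the gate
- disc1: loose wooden disc, 50 mm across, 18 mm thick, lying in the lane; origin in the middle of its underside
- disc2: loose wooden disc, 50 mm across, 18 mm thick, lying in the lane; origin in the middle of its underside
- disc3: loose wooden disc, 50 mm across, 18 mm thick, lying in the lane; origin in the middle of its underside
- block1: loose square wooden block, 46 x 46 mm, 18 mm thick, lying in the lane; origin in the middle of its underside
- block2: loose square wooden block, 46 x 46 mm, 18 mm thick, lying in the lane; origin in the middle of its underside
- block3: loose square wooden block, 46 x 46 mm, 18 mm thick, lying in the lane; origin in the middle of its underside
- glue: white glue bottle, 54 mm across, 130 mm tall, origin at its foot; a bystander
- tape: roll of clear tape lying flat, 96 mm across, 40 mm high; a bystander
- cutter: yellow rotary cutter lying down, about 160 mm long; a bystander
- plaque: thin round engraved plywood plaque, 170 mm across, 6 mm thick, lying on the bench; a bystander
- pencil_cup: white ceramic cup with pencils, 72 mm across, 90 mm tall (pencils to 148 mm); a bystander
Mind the look-alikes: they are no part of the job. Leave any green look-alike of the disc3 alone.

How it is judged:
On the way, in this order (a step that is already met when the one before it is completed fails the run):
1. the tray stands flat on the bench with its mouth under the spout of the round pieces' dispenser, the gate still shut (x of disc_spout in the frame of tray between -0.065 and 0.065 m and y of disc_spout in the frame of tray between -0.065 and 0.065 m and height (world z) of tray below 0.008 m and angle between tray's own z axis and vertical below 0.08 rad and value of joint disc_gate below 0.01 m), for 0.2 s.
2. the gate grip of the round pieces' dispenser is at its end stop (value of joint disc_gate above 0.071 m), for 0.2 s.
At the end, for the whole second after the job is handed in: Disc gate within 4 mm of its 75 mm end stop; three discs at rest in the tray (origins within 65 mm of its x and y axes, under 60 mm up); tray flat on the bench (8 mm, 0.08 rad); block gate shut (10 mm), blocks moved under 20 mm, bystanders under 40 mm (height (world z) of tray below 0.008 m and angle between tray's own z axis and vertical below 0.08 rad and value of joint disc_gate above 0.071 m and value of joint block_gate below 0.01 m and linear speed of each of tray, disc1, disc2, disc3 below 0.02 m/s and x of disc1 in the frame of tray between -0.065 and 0.065 m and y of disc1 in the frame of tray between -0.065 and 0.065 m and z of disc1 in the frame of tray between -0.005 and 0.06 m and x of disc2 in the frame of tray between -0.065 and 0.065 m and y of disc2 in the frame of tray between -0.065 and 0.065 m and z of disc2 in the frame of tray between -0.005 and 0.06 m and x of disc3 in the frame of tray between -0.065 and 0.065 m and y of disc3 in the frame of tray between -0.065 and 0.065 m and z of disc3 in the frame of tray between -0.005 and 0.06 m and distance of each of block1, block2, block3 from where it was at the start of the episode below 0.02 m and distance of each of glue, tape, cutter, plaque, pencil_cup from where it was at the start of the episode below 0.04 m); the robot touches nothing.
It fails at once if a round piece falls beside the tray (below 45 mm and outside the tray) ((height (world z) of disc1 below 0.045 m and (x of disc1 in the frame of tray above 0.07 m or x of disc1 in the frame of tray below -0.07 m or y of disc1 in the frame of tray above 0.07 m or y of disc1 in the frame of tray below -0.07 m)) or (height (world z) of disc2 below 0.045 m and (x of disc2 in the frame of tray above 0.07 m or x of disc2 in the frame of tray below -0.07 m or y of disc2 in the frame of tray above 0.07 m or y of disc2 in the frame of tray below -0.07 m)) or (height (world z) of disc3 below 0.045 m and (x of disc3 in the frame of tray above 0.07 m or x of disc3 in the frame of tray below -0.07 m or y of disc3 in the frame of tray above 0.07 m or y of disc3 in the frame of tray below -0.07 m))).
It fails at once if the square pieces' gate is opened (value of joint block_gate above 0.02 m).
It fails at once if a bystander is pushed away (distance of any of glue, tape, cutter, plaque, pencil_cup from where it was at the start of the episode above 0.04 m).
It also fails if it takes over 48 s, if anything falls off the work surface, if the arm or the gripper's body presses on something with over 40 N, if the wrist force passes 120 N, or if a joint passes its speed limit or range.

## Working session

There is one attempt and no reset: what is moved stays moved. The work goes in short steps, Python scripts to look and compute and a shell command to move; the robot and the scene stay as the last step left them, time stands still between calls to the robot, and variables do not carry over. Pictures are saved under pics/ and viewed, about 8 in all and at most 12, crops included, and the job is handed in when it is done.

```bash
mkdir -p pics; cat > h.py <<'E'
import numpy as np, cv2
from station import ctrl
from scipy.spatial.transform import Rotation as R
def ray(pic,uv,z):
    K=pic["camera_matrix"];Rm=cv2.Rodrigues(np.array(pic["rvec"],float))[0];t=np.array(pic["tvec"],float).ravel()
    d=Rm.T@np.linalg.inv(K)@np.array([uv[0],uv[1],1.]);c=-Rm.T@t
    return c+d*(z-c[2])/d[2]
def proj(pic,P):
    return cv2.projectPoints(np.array(P,float).reshape(-1,3),np.array(pic["rvec"],float),np.array(pic["tvec"],float),np.array(pic["camera_matrix"],float),None)[0].reshape(-1,2)
E
python3 - <<'E'
from h import *
for n in("top","scene"):
    p=ctrl.get_image(n);cv2.imwrite(f"pics/{n}0.png",p["image"])
    import pickle;pickle.dump(p,open(n+".pkl","wb"))
    Rm=cv2.Rodrigues(np.array(p["rvec"],float))[0];print(n,-Rm.T@np.array(p["tvec"]).ravel())
    for o in("tray","tray_handle","disc_dispenser","block_dispenser","disc_grip","block_grip","disc1","block1","glue","tape","cutter","plaque","pencil_cup"):
        print(o,[(np.round(b["box"]).tolist(),round(b["p"],2)) for b in ctrl.boxes_of(o,p)[:4]])
print(ctrl.get_obs())
E
```

```text
top [ 0.40858656 -0.01094363  1.46962324]
tray [([307.0, 275.0, 67.0, 48.0], 0.94)]
tray_handle [([308.0, 275.0, 65.0, 48.0], 0.96), ([420.0, 163.0, 19.0, 24.0], 0.57)]
disc_dispenser [([400.0, 182.0, 79.0, 79.0], 0.94)]
block_dispenser [([238.0, 192.0, 76.0, 81.0], 0.79), ([252.0, 177.0, 22.0, 20.0], 0.7)]
disc_grip [([415.0, 215.0, 22.0, 12.0], 0.8)]
block_grip [([252.0, 227.0, 31.0, 16.0], 0.7)]
disc1 [([419.0, 164.0, 18.0, 21.0], 0.9), ([417.0, 183.0, 21.0, 16.0], 0.82), ([458.0, 187.0, 20.0, 19.0], 0.66), ([415.0, 200.0, 19.0, 16.0], 0.65)]
block1 [([252.0, 195.0, 20.0, 22.0], 0.9), ([251.0, 177.0, 22.0, 24.0], 0.84), ([256.0, 211.0, 18.0, 15.0], 0.56), ([402.0, 182.0, 77.0, 79.0], 0.19)]
glue [([332.0, 171.0, 22.0, 28.0], 0.68)]
tape [([226.0, 321.0, 40.0, 38.0], 0.71)]
cutter [([473.0, 328.0, 59.0, 44.0], 0.55), ([413.0, 216.0, 25.0, 13.0], 0.38)]
plaque [([171.0, 343.0, 64.0, 62.0], 0.67)]
pencil_cup [([483.0, 225.0, 36.0, 29.0], 0.56)]
scene [ 1.48063924 -0.04830506  0.88641495]
tray [([336.0, 260.0, 76.0, 51.0], 0.87), ([213.0, 291.0, 19.0, 9.0], 0.4), ([207.0, 299.0, 24.0,
[... 801 characters left out ...]
1.0, 62.0], 0.89), ([215.0, 269.0, 32.0, 43.0], 0.25)]
{'t': 1.4, 'q': array([ 1.13700467e+00,  5.26935132e-02,  1.61286700e+00,  1.47989900e-05,
        1.47595601e+00, -1.19026830e-01]), 'dq': array([-0.00064528, -0.00032064, -0.00136814,  0.00197769,  0.00185047,
        0.00077387]), 'effort': array([-5.61735123e-04, -3.93677509e+01, -3.70452189e+01, -1.12943724e-04,
        4.93005537e-04,  3.52148595e-05]), 'tool_pos': array([0.19351059, 0.59429691, 0.23132734]), 'tool_rot': array([4.92393983e-01, 3.10275862e+00, 1.21369180e-04]), 'contact_force': array([-0.30538632, -0.12936696,  0.12773346]), 'wrist_torque': array([-0.00880342, -0.02088125,  0.02322151]), 'opening': 0.08580583798438}
```

View pics/top0.png

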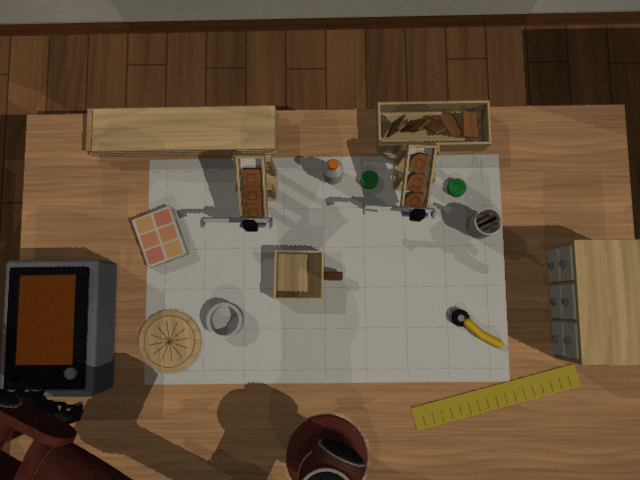

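View pics/scene0.png

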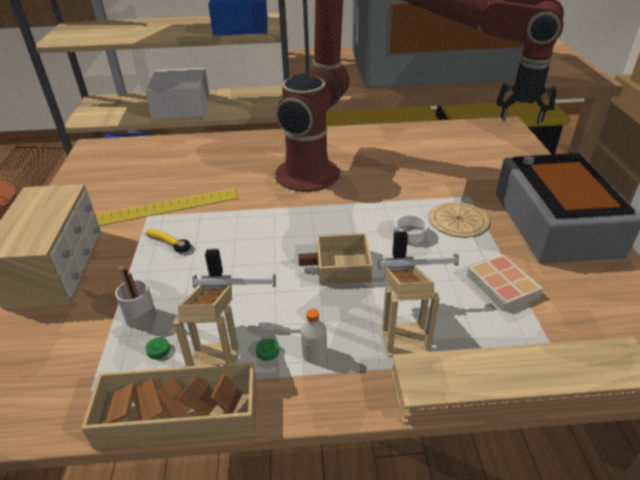

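Top view: tray at about (299,275) with its handle to the right (world -y). The disc dispenser lip is at about (415,210), uphill is away from the robot, and its rail runs to the left. Green look-alikes are at (369,180) and (456,187). Next I estimate poses and overlay models on the picture.

```bash
cat > ov.py <<'E'
from h import *
def frame(x,y,yaw): 
    c,s=np.cos(yaw),np.sin(yaw); return lambda P:np.array([[x+c*a-s*b,y+s*a+c*b,z] for a,b,z in P])
def traypts(f): 
    h=.065; return [f([(-h,-h,.058),(h,-h,.058),(h,h,.058),(-h,h,.058),(-h,-h,.058)]),f([(-.067,-.011,.046),(-.119,-.011,.046),(-.119,.011,.046),(-.067,.011,.046)])]
def disppts(f,g=0):
    L=.165*np.cos(np.pi/6);H=.088+.165*.5
    return [f([(0,-.029,.088),(0,.029,.088),(L,.029,H),(L,-.029,H),(0,-.029,.088)]),f([(0,0,.088),(L,0,H)])]
def draw(pic,polys,win,k,name):
    x0,y0,x1,y1=win; im=cv2.resize(pic["image"][y0:y1,x0:x1],None,fx=k,fy=k,interpolation=cv2.INTER_CUBIC)
    for P,c in polys:
        q=((proj(pic,P)-[x0,y0]+.5)*k).round().astype(int); cv2.polylines(im,[q],False,c,1)
    cv2.imwrite(name,im)
E
python3 - <<'E'
from ov import *
import pickle
p=pickle.load(open("top.pkl","rb"));s=pickle.load(open("scene.pkl","rb"))
print(R.from_rotvec(ctrl.get_obs()["tool_rot"]).as_matrix().round(3))
t=ray(p,(299,275),.058);print("tray",t)
for n,uv,z in(("handle",(333,276),.046),("grip",(416,212),.192),("bgrip",(251,224),.192),("cup",(487,220),.09),("glue",(333,168),.1),("cutterhead",(459,318),.02)):print(n,ray(p,uv,z).round(3))
for n,uv,z in(("s grip",(213,251),.192),("s cup",(134,290),.09)):print(n,ray(s,uv,z).round(3))
d1,d3=ray(p,(415,200),.12),ray(p,(419,164),.17);yaw=np.arctan2(d3[1]-d1[1],d3[0]-d1[0]);print("yaw",yaw)
# rail ends in top image at z~.1
print("rail",ray(p,(365,210),.1),ray(p,(437,212),.1))
g=ray(p,(416,212),.192)
ft=frame(t[0],t[1],np.pi/2); fd=frame(g[0]+.03,g[1],yaw)
P=[(a,(0,0,255)) for a in traypts(ft)+disppts(fd)]
draw(p,P,(260,130,460,310),4,"pics/ov1.png")
E
```

```text
[[-0.951  0.31   0.   ]
 [ 0.31   0.951  0.   ]
 [ 0.     0.    -1.   ]]
tray [0.47575408 0.06531683 0.058     ]
handle [ 0.473 -0.024  0.046]
grip [ 0.618 -0.225  0.192]
bgrip [0.594 0.173 0.192]
cup [ 0.611 -0.425  0.09 ]
glue [ 0.752 -0.028  0.1  ]
cutterhead [ 0.358 -0.359  0.02 ]
s grip [ 0.615 -0.229  0.192]
s cup [ 0.61  -0.421  0.09 ]
yaw -0.053279591832069303
rail [ 0.6398043  -0.10891748  0.1       ] [ 0.63205281 -0.29424704  0.1       ]
```

View pics/ov1.png

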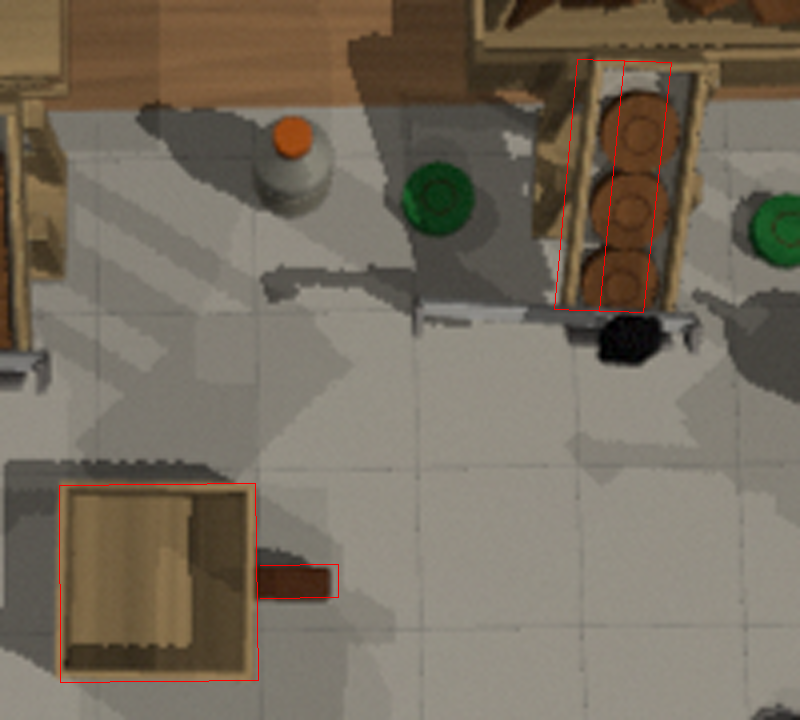

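The tray fit is good: centre (0.476, 0.067), yaw 90°. The dispenser needs a shift to a spout at about (0.648, -0.239), yaw about -0.05. Now I move over the handle.

```bash
python3 -m jog '[1,-0.0384,-0.0418,0,0,0,0, 1,-0.0384,-0.0418,0,0,0,0, 1,-0.0384,-0.0418,0,0,0,0, 1,-0.0384,-0.0418,0,0,0,0, 1,-0.0384,-0.0418,0,0,0,0, 1,-0.0384,-0.0418,0,0,0,0, 1,-0.0384,-0.0418,0,0,0,0, 1,-0.0384,-0.0418,0,0,0,0, 1,-0.0384,-0.0418,0,0,0,0, 1,-0.0384,-0.0418,0,0,0,0]' 60
python3 -m jog '[1,-0.0384,-0.0418,0,0,0,0, 1,-0.0384,-0.0418,0,0,0,0, 1,0,0,0,0,0,9, 1,0,0,0,0,0,9, 1,0,0,0,0,0,9, 1,0,0,0,0,0,9, 1,0,0,0,0,0,9, 1,0,0,0,0,0,9, 1,0,0,0,0,0,9, 1,0,0,0,0,0,9]'
cat > st.py <<'E'
from h import *
def st():
    o=ctrl.get_obs();M=R.from_rotvec(o["tool_rot"]).as_matrix()
    print("t",round(o["t"],2),"p",o["tool_pos"].round(4),"y-ang",round(np.degrees(np.arctan2(M[1,1],M[0,1])),2),"z",M[:,2].round(3),"F",o["contact_force"].round(1),"op",round(o["opening"],4));return o,M
def wrist():
    o=ctrl.get_obs();M=R.from_rotvec(o["tool_rot"]).as_matrix()
    p=ctrl.get_image("wrist");m=np.array(p["mount"]);T=np.eye(4);T[:3,:3]=M;T[:3,3]=o["tool_pos"];E=np.linalg.inv(T@m)
    p=dict(p);p["rvec"]=cv2.Rodrigues(E[:3,:3])[0].ravel();p["tvec"]=E[:3,3];return p
E
python3 - <<'E'
from st import *
from ov import *
st();p=wrist()
f=frame(.476,.067,np.pi/2);d=frame(.648,-.239,-.05)
draw(p,[(a,(0,0,255)) for a in traypts(f)+disppts(d)],(0,0,640,480),1,"pics/w1.png")
E
```

```text
t: 2.65
tool_pos: [0.4298, 0.0761, 0.2317]
tool_rot: [0.492, 3.101, 0.001]
contact_force: [1.3, 0.9, 0.8]
opening: 0.0852
t: 3.9
tool_pos: [0.4764, -0.0254, 0.2314]
tool_rot: [2.228, 2.215, 0.0]
contact_force: [0.5, 0.2, -0.3]
opening: 0.0856
t 3.9 p [ 0.4764 -0.0254  0.2314] y-ang -0.33 z [ 0. -0. -1.] F [ 0.5  0.2 -0.3] op 0.0856
```

View pics/w1.png

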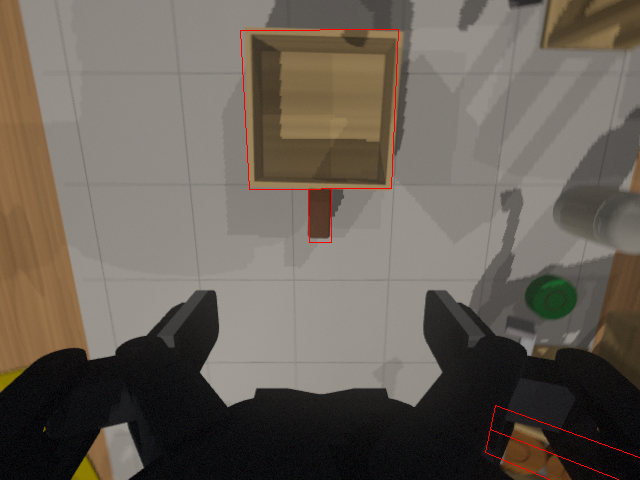

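The wrist view matches the tray model within about 2 mm, with the handle at (320,213). Descend, grip, lift.

```bash
python3 -m jog '[1,0,0,0.05,0,0,0, 1,0,0,0.05,0,0,0, 1,0,0,0.05,0,0,0, 1,0,0,0.04,0,0,0, 1,0,0,0.027,0,0,0, 0,0,0,0,0,0,0, 0,0,0,0,0,0,0, 0,0,0,0,0,0,0, 0,0,0,0,0,0,0, 0,0,0,0,0,0,0]' 60
python3 -c "
from st import *
st()"
```

```text
t: 5.2
tool_pos: [0.4776, -0.0257, 0.0161]
tool_rot: [2.22, 2.219, 0.002]
contact_force: [-1.4, 0.1, 6.8]
opening: 0.0206
t 5.2 p [ 0.4776 -0.0257  0.0161] y-ang -0.02 z [ 0.002 -0.001 -1.   ] F [-1.4  0.1  6.8] op 0.0206
```

```bash
python3 -m jog '[0,0,0,-0.02,0,0,0, 0,0,0,0,0,0,8, 0,0,0,0,0,0,10, 0,0,0,0,0,0,10, 0,0,0,0,0,0,10, 0,0,0,0,0,0,10, 0,0,0,0,0,0,10, 0,0,0,0,0,0,10, 0,0,0,0,0,0,10, 0,0,0,0,0,0,10]'
python3 -m jog '[0,0,0,0,0,0,5, 0,-0.0061,0.02,0,0,0,0, 0,-0.0061,0.035,0,0,0,0, 0,-0.0061,0.04,0,0,0,0, 0,-0.0061,0.04,0,0,0,0, 0,-0.0061,0.035,0,0,0,0, 0,-0.0061,0.025,0,0,0,0, 0,0,0.013,0,0,0,0, 0,0,0,0,0,0,0]'
python3 - <<'E'
from st import *
from ov import *
st();p=ctrl.get_image("top");w=wrist()
d=frame(.648,-.239,-.05)
P=[(a,(0,0,255)) for a in disppts(d)+[d([(-.044,-.046,.1),(-.044,.129,.1)]),d([(-.022,-.015,.192),(-.044,-.015,.192),(-.044,.015,.192),(-.022,.015,.192),(-.022,-.015,.192)])]]
draw(p,P,(360,130,460,310),4,"pics/a.png");draw(w,P,(0,0,640,480),1,"pics/b.png")
a=cv2.imread("pics/a.png");b=cv2.imread("pics/b.png");c=np.zeros((720,1040,3),np.uint8);c[:,:400]=a;c[:480,400:]=b
cv2.imwrite("pics/c1.png",cv2.resize(c[:720],(780,540)))
E
```

```text
t: 6.45
tool_pos: [0.4759, -0.0252, 0.034]
tool_rot: [-3.141, -0.045, 0.001]
contact_force: [0.2, 0.7, -1.8]
opening: 0.0215
t: 7.58
tool_pos: [0.4288, -0.2314, 0.0343]
tool_rot: [-3.14, 0.085, -0.0]
contact_force: [-0.8, 0.1, -3.1]
opening: 0.0208
t 7.58 p [ 0.4288 -0.2314  0.0343] y-ang -93.09 z [ 0.  0. -1.] F [-0.8  0.1 -3.1] op 0.0208
```

View pics/c1.png

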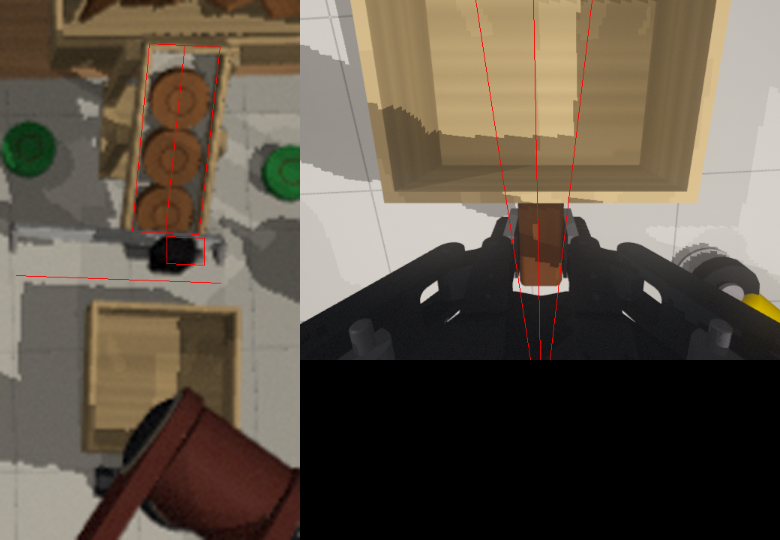

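Lane overlay fits (lip about (0.648,-0.239)); the grip top lies about 12 mm further to +y. The tray is aligned with the lane, so I insert and lower it.

```bash
python3 -m jog '[0,0.02,-0.002,0,0,0,0, 0,0.025,-0.002,0,0,0,0, 0,0.025,0,0,0,0,0, 0,0.016,0,0,0,0,0, 0,0,0,0.007,0,0,0, 0,0,0,0.006,0,0,0, 0,0,0,0.004,0,0,0, 0,0,0,0.001,0,0,0, 0,0,0,0,0,0,0]'
python3 -c "
from st import *
st()"
```

```text
t: 8.8
tool_pos: [0.5147, -0.2318, 0.0163]
tool_rot: [3.14, -0.084, 0.0]
contact_force: [-0.1, 0.1, -1.0]
opening: 0.0211
t 8.8 p [ 0.5147 -0.2318  0.0163] y-ang -93.05 z [ 0. -0. -1.] F [-0.1  0.1 -1. ] op 0.0211
```

```bash
python3 -m jog '[1,0,0,0,0,0,0, 1,0,0,0,0,0,0, 1,0,0,0,0,0,0, 1,0,0,0,0,0,0, 1,0,0,-0.03,0,0,0, 1,0,0,-0.05,0,0,0, 1,0,0,-0.06,0,0,0, 1,0,0,-0.06,0,0,0, 1,0,0,-0.03,0,0,0, 0,-0.04,0,0,0,0,0]'
python3 -m jog '[0,0,0,0,0,0,-10, 0,0,0,0,0,0,-10, 0,0,0,0,0,0,-10, 0,0,0,0,0,0,-10, 0,0,0,0,0,0,-10, 0,0,0,0,0,0,-10, 0,0,0,0,0,0,-10, 0,0,0,0,0,0,-10, 0,0,0,0,0,0,-10, 0,0,0,0,0,0,-3]'
python3 - <<'E'
from st import *
from ov import *
st();p=ctrl.get_image("top");w=wrist()
d=frame(.648,-.239,-.05);f=frame(.6075,-.237,-.054)
P=[(a,(0,0,255)) for a in traypts(f)+disppts(d)+[d([(-.022,-.003,.192),(-.044,-.003,.192),(-.044,.027,.192),(-.022,.027,.192),(-.022,-.003,.192)])]]
draw(p,P,(360,130,460,310),4,"pics/a.png");draw(w,P,(0,0,640,480),1,"pics/b.png")
a=cv2.imread("pics/a.png");b=cv2.imread("pics/b.png");c=np.zeros((720,1040,3),np.uint8);c[:,:400]=a;c[:480,400:]=b
cv2.imwrite("pics/c2.png",cv2.resize(c[:720],(780,540)))
for q in(p,w,ctrl.get_image("scene")):
  print([(np.round(b["box"]).tolist(),round(b["p"],2)) for b in ctrl.boxes_of("disc_grip",q)[:2]])
E
```

```text
t: 10.05
tool_pos: [0.4771, -0.2306, 0.2508]
tool_rot: [3.137, -0.081, 0.01]
contact_force: [-0.6, 0.3, -0.4]
opening: 0.07
t: 11.3
tool_pos: [0.4749, -0.2295, 0.2462]
tool_rot: [-2.219, -2.223, 0.0]
contact_force: [-0.1, -0.2, -0.4]
opening: -0.0
t 11.3 p [ 0.4749 -0.2295  0.2462] y-ang 0.1 z [-0.  0. -1.] F [-0.1 -0.2 -0.4] op -0.0
[([417.0, 216.0, 26.0, 10.0], 0.55), ([480.0, 331.0, 42.0, 35.0], 0.54)]
[([529.0, 238.0, 88.0, 97.0], 0.78), ([562.0, 178.0, 155.0, 252.0], 0.36)]
[([216.0, 270.0, 28.0, 44.0], 0.72), ([418.0, 293.0, 81.0, 124.0], 0.24)]
```

View pics/c2.png

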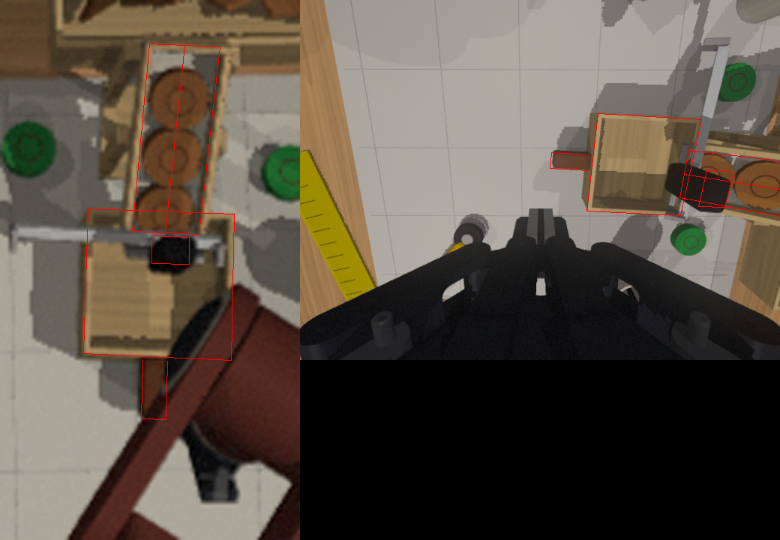

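Tray overlay matches in both views: it stands under the lip, upright, handle towards the robot, and the gate is still shut. Now bring the shut fingers beside the grip's -y face.

```bash
python3 -m jog '[0,-0.03,0.03,0,0,0,0, 0,-0.026,0.04,0,0,0,0, 0,0,0.04,0,0,0,0, 0,0,0.032,0,0,0,0, 0,0,0,0.03,0,0,0, 0,0,0,0.04,0,0,0, 0,0,0,0.026,0,0,0, 0,0,0,0,0,0,0]'
python3 - <<'E'
from st import *
from ov import *
st();s=ctrl.get_image("scene");p=ctrl.get_image("top")
d=frame(.648,-.239,-.05)
g=[d([(-.022,-.003,.192),(-.044,-.003,.192),(-.044,.027,.192),(-.022,.027,.192),(-.022,-.003,.192)])]
P=[(a,(0,0,255)) for a in disppts(d)+g]
draw(s,P,(150,200,300,350),5,"pics/a.png");draw(p,P,(370,140,470,290),5,"pics/b.png")
cv2.imwrite("pics/c3.png",cv2.resize(np.hstack([cv2.imread("pics/a.png"),cv2.imread("pics/b.png")]),(800,480)))
E
```

```text
t: 12.6
tool_pos: [0.6152, -0.2846, 0.1468]
tool_rot: [-2.218, -2.216, 0.002]
contact_force: [0.5, -0.2, -0.7]
opening: 0.0001
t 12.6 p [ 0.6152 -0.2846  0.1468] y-ang -0.05 z [-0.005  0.003 -1.   ] F [ 0.5 -0.2 -0.7] op 0.0001
```

View pics/c3.png

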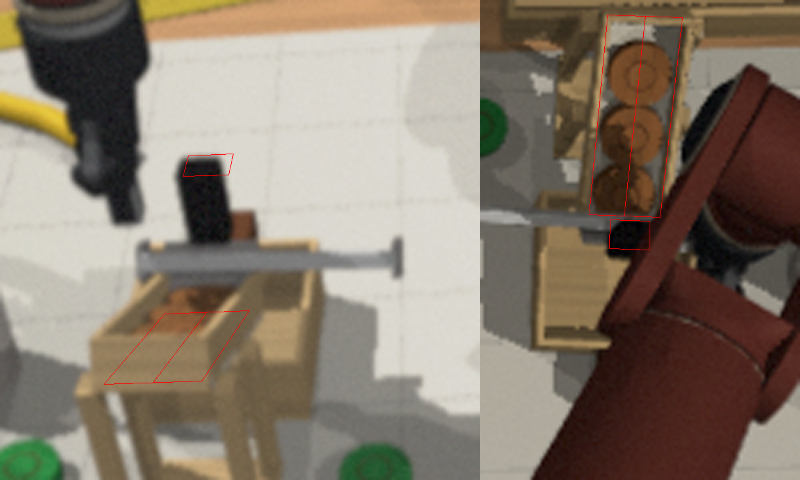

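```bash
python3 -m jog '[0,0.02,0,0,0,0,0, 0,0.02,0,0,0,0,0, 0,0.02,0.001,0,0,0,0, 0,0.02,0.001,0,0,0,0, 0,0.015,0.001,0,0,0,0, 0,0.006,0,0,0,0,0, 0,0,0,0,0,0,0]'
python3 -m jog '[0,0.003,0,0,0,0,0, 0,0,0,0,0,0,0]'
```

```text
t: 13.58
tool_pos: [0.62, -0.1844, 0.1504]
tool_rot: [-2.222, -2.221, 0.0]
contact_force: [0.1, -1.7, 1.3]
opening: -0.0001
t: 13.82
tool_pos: [0.62, -0.1842, 0.1505]
tool_rot: [2.221, 2.217, -0.004]
contact_force: [0.8, -8.6, 0.5]
opening: -0.0
```

```bash
python3 -m jog '[0,0.002,0,0,0,0,0, 0,0,0,0,0,0,0]'
python3 - <<'E'
from st import *
from ov import *
st();s=ctrl.get_image("scene");p=ctrl.get_image("top")
draw(s,[],(150,200,300,350),5,"pics/a.png");draw(p,[],(370,140,470,290),5,"pics/b.png")
cv2.imwrite("pics/c4.png",cv2.resize(np.hstack([cv2.imread("pics/a.png"),cv2.imread("pics/b.png")]),(800,480)))
E
```

```text
t: 14.08
tool_pos: [0.62, -0.1841, 0.1505]
tool_rot: [2.221, 2.214, -0.007]
contact_force: [0.6, -13.5, -1.4]
opening: 0.0001
t 14.07 p [ 0.62   -0.1841  0.1505] y-ang -0.17 z [ 0.001 -0.008 -1.   ] F [  0.6 -13.5  -1.4] op 0.0001
```

View pics/c4.png

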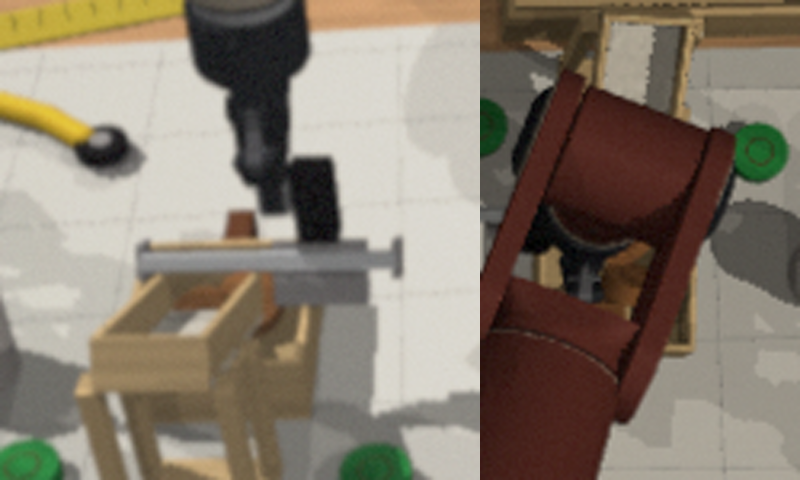

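The gate is hard against its stop: force climbs to 13.5 N with no motion. Discs have left the lane. Back off and look.

```bash
python3 -m jog '[0,-0.01,0,0,0,0,0, 0,-0.03,0,0,0,0,0, 0,0,0,-0.05,0,0,0, 0,0,0,-0.06,0,0,0, 0,-0.01,-0.05,0,0,0,0, 0,-0.01,-0.06,0,0,0,0, 0,-0.01,-0.06,0,0,0,0, 0,-0.05,0,0,0,0,0, 0,-0.05,0,0,0,0,0, 0,0,0,0,0,0,0]'
python3 - <<'E'
from st import *
from ov import *
st();s=ctrl.get_image("scene");p=ctrl.get_image("top")
f=frame(.6075,-.237,-.054)
P=[(a,(0,0,255)) for a in traypts(f)[:1]]
draw(s,P,(150,200,300,350),5,"pics/a.png");draw(p,P,(350,140,450,290),5,"pics/b.png")
cv2.imwrite("pics/c5.png",cv2.resize(np.hstack([cv2.imread("pics/a.png"),cv2.imread("pics/b.png")]),(800,480)))
for q in (p,s):
  for o in("disc1","disc_grip","block_grip","tray"):print(o,[(np.round(b["box"]).tolist(),round(b["p"],2)) for b in ctrl.boxes_of(o,q)[:6]])
E
```

```text
t: 15.42
tool_pos: [0.4489, -0.3515, 0.2595]
tool_rot: [-2.225, -2.215, -0.001]
contact_force: [-0.2, 0.9, -0.2]
opening: 0.0001
t 15.43 p [ 0.4489 -0.3515  0.2595] y-ang -0.25 z [-0.001  0.002 -1.   ] F [-0.2  0.9 -0.2] op 0.0001
disc1 [([457.0, 189.0, 19.0, 18.0], 0.78), ([415.0, 216.0, 15.0, 13.0], 0.7), ([371.0, 180.0, 16.0, 19.0], 0.55), ([407.0, 237.0, 20.0, 18.0], 0.52), ([418.0, 230.0, 19.0, 11.0], 0.46)]
disc_grip [([386.0, 215.0, 26.0, 10.0], 0.65)]
block_grip [([253.0, 227.0, 26.0, 13.0], 0.65), ([236.0, 194.0, 76.0, 79.0], 0.4)]
tray [([412.0, 234.0, 53.0, 66.0], 0.66), ([399.0, 181.0, 78.0, 77.0], 0.19)]
disc1 [([268.0, 349.0, 18.0, 25.0], 0.74), ([158.0, 348.0, 24.0, 22.0], 0.69), ([229.0, 293.0, 17.0, 21.0], 0.45), ([410.0, 279.0, 21.0, 6.0], 0.27)]
disc_grip [([252.0, 271.0, 33.0, 51.0], 0.68)]
block_grip [([401.0, 251.0, 30.0, 40.0], 0.78)]
tray [([222.0, 297.0, 53.0, 62.0], 0.66)]
```

View pics/c5.png

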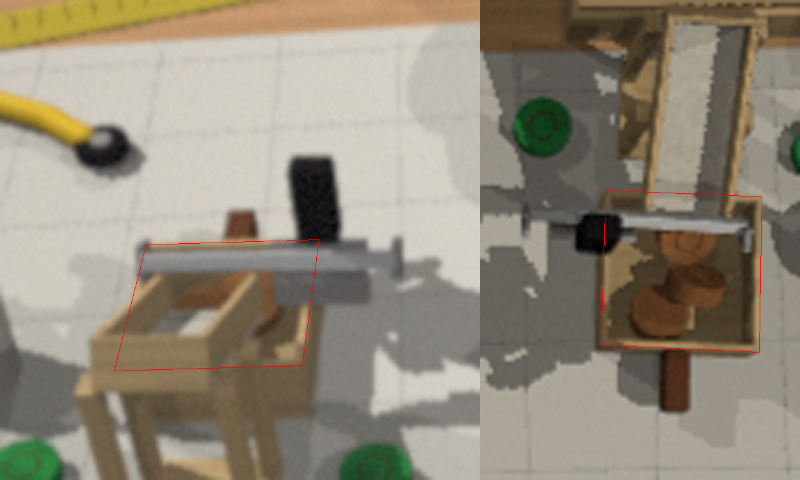

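```bash
python3 -c "
from station import ctrl
print(ctrl.finish_job())"
```

```text
the job is handed in; nothing more can be done
None
```

The tray is standing under the disc dispenser's spout with all three round pieces in it. The gate is open, and the job was handed in at about 15.5 s on the robot's clock. No verdict was reported.

I took the tray by its handle, turned it so the handle points at the robot, and set it down with its centre about 40 mm ahead of the lip. Then I pushed the grip with the shut fingers until it stopped.

**What the last checks showed:**
- **Gate:** the push force rose to 13.5 N with no further motion, so it is at its end stop. In the top view the grip's box moved about 29 px, roughly the full 75 mm.
- **Discs and tray:** the last top view shows the lane empty and three discs inside the tray. The tray has not moved from where I placed it.
- **Block dispenser:** its grip shows no shift beyond about 3 px against the first pictures. I did not re-check the blocks themselves.
- **Robot:** clear of everything, with no contact force.

**What was less certain:**
- **Disc detector:** it also reported the green look-alikes, which I left alone.
- **Disc heights:** I judged from the picture that the discs are lying low in the tray and did not measure their heights.
- **Bystanders:** I did not measure them at the end. The arm's path stayed clear of them, and no unexpected contact force showed.

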